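# Put the hand stamps back in their rack

## Robot

A 6-joint arm with a two-finger parallel gripper is mounted at the origin on the work surface; the furniture and walls round the work are solid. World frame = base frame: x ahead of the robot, y to its left, z up, the work surface at z = 0. Lengths are in m, angles in rad, forces in N, time in s.
With the tool pointing down it reaches from about 0.25 to 0.725 m from the base axis. Payload 4 kg.
Tool frame: the origin (TCP) lies midway between the tips of the shut fingers; the grasp point (between the pads) lies bot.pinch_z behind it (bot.pinch_z is the distance from the TCP to the grasp point, in m); z points along the fingers, y is the line along which they close (so a half turn about z gives the same grasp; the last joint's range is limited). The gripper opens to 85 mm and grips with 20 to 120 N. Pads are 22 mm wide; open, the fingers measure 114 mm over their backs; the gripper's body (76 mm by 85 mm) begins 54 mm behind the grasp point. The pads swing forward as they close: fully open they stand 13 mm farther back than shut.
Start: joints at [-1.176, 0.241, 0.005, 1.335, 0, 1.571], TCP at [0.192, -0.462, 0.231] pointing down, gripper open.
Joint ranges: [-2.72, 2.72], [-1.05, 1.87], [-1.09, 1.28], [-1.99, 2.15], [-1.42, 1.44], [-3.14, 3.14]. Speed limits (rad/s): [2.79, 2.79, 3.14, 3.14, 3.14, 3.14].

## Interface

Orientations are given as a unit quaternion [x, y, z, w].
In Python, from workcell import bot, camrig, ticket, readout gives the robot as it stands (bot), with the cameras (camrig), the job (ticket) and the readings (readout).
- The arm moves only by the tool move_tool, called after ">>>" by a JSON object that holds its "fn" and its "kwargs". Schema: {"type":"object","properties":{"moves":{"type":"string"},"only":{"type":"string"},"quiet":{"type":"boolean"},"lines":{"type":"string"}},"required":["moves"],"additionalProperties":false}. moves is a string of 1 to 10 rows, parted by a bar, with the numbers parted by commas; each row has 7 numbers: a rotation vector rx, ry, rz in parts of the range, where 1.0 means 2 rad, then dx, dy, dz in parts of the range, where 1.0 means 1 m, then the finger opening in m; each row is the pose to reach, as a shift and turn from the pose commanded when the call began, along the tool's axes at that moment; what a row does not reach only later rows make up. A row lasts 1/8 s, in which the tool goes at most 0.0625 m and 0.188 rad, less where a joint would pass 70% of its speed; a pose out of reach is approached as far as the arm can. The fingers move at their own pace and stop on an object; the grip force is fixed at half the most. Time passes only in rows, so rows that do not move let the fingers close. The tool returns the time, the measured TCP pose, the force, the opening and the grip force at its end. only (a regular expression) keeps the lines of the reply that match it, lines (a string "A,B") keeps lines A to B, and quiet returns only ok. Shift and turn numbers lie between -1 and 1, and a call with a number outside is refused. Input that does not fit is refused with a message, and nothing moves.
- readout.get_obs(): the state, without advancing time (a new reading comes with each control period).
- camrig.camera(name): name is "scene" or "side" or "wrist"; returns the picture (420x560x3 uint8, red, green, blue); there is no depth.
- camrig.calibration(name): a dict with "mtx" (3x3 intrinsics, pixels), "R" (3x3) and "t" (3): a world point X has camera coordinates R X + t. Camera axes: x right, y down, z forward; pixel columns grow to the right and rows downward; lengths in m; the calibration is good to about 2 mm. The wrist camera is an equidistant fisheye: a pixel r from the principal point sees the ray r / f radians off the axis. A picture is of the moment at which its call begins: read the wrist's pose just before it. calibration takes no time and is no camera call; for the wrist camera it gives the pose at the moment of the call.
- ticket.job_done(): hands the job in; it is judged then, once.
The state is a dict: "clock": time; "joint_pos": joint angles; "joint_vel": joint speeds; "tau": joint torques, N m; "eef_pos": TCP position; "tool_rot": TCP orientation; "ft_force": force on the tool from outside, world axes, zero at the start; "ft_torque": the same for the moment, N m; "grip_width": finger opening in m; "grasp_force": force on a finger pad.
Only numpy, scipy, OpenCV 4.12 (cv2) and the standard library are available. Lean on these libraries where they do the work, as an engineer would, in place of code of your own. Each camera call takes 0.05 s, during which the arm holds its last target. There are 200 camera calls.

## Task

The stamping is done: put the four hand stamps back into the stamp rack, each in the well cut for its size, upright and fully down on the felt so that its rubber is protected. Leave the glue stick standing where it is.

Things in the scene. Friction and masses are not known exactly. Their poses are not given: they have to be found in the camera images.
- stamp_short: hand stamp standing upright, pale bare-wood handle; the shortest base. Wooden base 34 x 25 mm, 18 mm high; round handle, 24 mm thick at its widest, up to 70 mm height; grip the handle 40 to 65 mm up. Origin: centre of the underside; z up, y along the base's long side, x along its short side; a half turn makes no difference. 0.04 to 0.12 kg.
- stamp_red: hand stamp standing upright, dark red handle; the second shortest base. Wooden base 46 x 25 mm, 18 mm high; round handle, 24 mm thick at its widest, up to 70 mm height; grip the handle 40 to 65 mm up. Origin: centre of the underside; z up, y along the base's long side, x along its short side; a half turn makes no difference. 0.04 to 0.12 kg.
- stamp_black: hand stamp standing upright, black handle; the second longest base. Wooden base 58 x 25 mm, 18 mm high; round handle, 24 mm thick at its widest, up to 70 mm height; grip the handle 40 to 65 mm up. Origin: centre of the underside; z up, y along the base's long side, x along its short side; a half turn makes no difference. 0.04 to 0.12 kg.
- stamp_wide: hand stamp standing upright, dark brown wood handle; the longest and widest base. Wooden base 72 x 38 mm, 18 mm high; round handle, 24 mm thick at its widest, up to 70 mm height; grip the handle 40 to 65 mm up. Origin: centre of the underside; z up, y along the base's long side, x along its short side; a half turn makes no difference. 0.04 to 0.12 kg.
- insert_short: fixed grey insert block, 104 x 62 mm, with a well 42 x 33 mm (mouth bevelled 3 mm) for the stamp of 34 x 25 mm; one of four side by side, 63 mm apart, in a low dark steel tray, the rack. Origin: centre of the well in plan, at desk level; felt floor of the well 7 mm above it, block top 21 mm above. y along the well's long side, x along the row; a half turn makes no difference.
- insert_red: fixed grey insert block, 104 x 62 mm, with a well 54 x 33 mm (mouth bevelled 3 mm) for the stamp of 46 x 25 mm; one of four side by side, 63 mm apart, in a low dark steel tray, the rack. Origin: centre of the well in plan, at desk level; felt floor of the well 7 mm above it, block top 21 mm above. y along the well's long side, x along the row; a half turn makes no difference.
- insert_black: fixed grey insert block, 104 x 62 mm, with a well 66 x 33 mm (mouth bevelled 3 mm) for the stamp of 58 x 25 mm; one of four side by side, 63 mm apart, in a low dark steel tray, the rack. Origin: centre of the well in plan, at desk level; felt floor of the well 7 mm above it, block top 21 mm above. y along the well's long side, x along the row; a half turn makes no difference.
- insert_wide: fixed grey insert block, 104 x 62 mm, with a well 80 x 46 mm (mouth bevelled 3 mm) for the stamp of 72 x 38 mm; one of four side by side, 63 mm apart, in a low dark steel tray, the rack. Origin: centre of the well in plan, at desk level; felt floor of the well 7 mm above it, block top 21 mm above. y along the well's long side, x along the row; a half turn makes no difference.
- glue_stick: glue stick standing on end among the stamps, white and cream with a blue cap, 26 mm round, 86 mm high; not a stamp, stays where it is. Origin: centre of its underside, z up.

How it is judged:
By the outcome, as a careful person would: the job done as asked, in the order asked, and still so for the second after the job is handed in, with the robot touching nothing.
It also fails if it takes over 106 s, if anything falls off the work surface, if the arm or the gripper's body presses on something with over 40 N, if the wrist force passes 120 N, or if a joint passes its speed limit or range.

## Working session

There is one attempt and no reset: what is moved stays moved. The work goes in short steps, Python scripts to look and compute and a tool call to move; the robot and the scene stay as the last step left them, time stands still between calls to the robot, and variables do not carry over. Pictures are saved under pics/ and viewed, at most 15 in all, crops included, and the job is handed in when it is done.

```bash
ls; mkdir -p pics; python3 - <<'E'
from workcell import bot, camrig, ticket, readout
import cv2
for n in("scene","side","wrist"):
    cv2.imwrite(f"pics/a_{n}.png",camrig.camera(n)[:,:,::-1])
    c=camrig.calibration(n);print(n,c)
o=readout.get_obs();print(o,bot.pinch_z)
E
```

```text
pics
workcell.py
scene {'mtx': array([[518.10234233,   0.        , 273.00886352],
       [  0.        , 518.10234233, 209.53608658],
       [  0.        ,   0.        ,   1.        ]]), 'R': array([[-0.73890881, -0.67352546, -0.01942228],
       [-0.39964449,  0.46128353, -0.7921501 ],
       [ 0.54249244, -0.57756468, -0.6100172 ]]), 't': array([0.41654432, 0.25047806, 0.93644357])}
side {'mtx': array([[478.05015319,   0.        , 277.60990639],
       [  0.        , 478.05015319, 206.08929508],
       [  0.        ,   0.        ,   1.        ]]), 'R': array([[-0.9718895 , -0.23481276, -0.01713962],
       [-0.118739  ,  0.55171848, -0.82553484],
       [ 0.20330236, -0.8002935 , -0.56409083]]), 't': array([0.55157106, 0.10385069, 1.25216896])}
wrist {'mtx': array([[325.1922621 ,   0.        , 281.55302596],
       [  0.        , 325.1922621 , 215.02259942],
       [  0.        ,   0.        ,   1.        ]]), 'R': array([[ 3.84307582e-01, -9.23204621e-01, -9.53799868e-04],
       [-8.89532638e-01, -3.70566842e-01,  2.67230054e-01],
       [-2.47061467e-01, -1.01850100e-01, -9.63632289e-01]]), 't': array([-0.49910518, -0.0346506 ,  0.37838723])}
{'clock': 0.15, 'joint_pos': array([-1.17601728e+00,  2.41245275e-01,  4.01615579e-03,  1.33519638e+00,
        2.16705840e-05,  1.57084333e+00]), 'joint_vel': array([ 5.46304244e-04, -2.03763616e-03,  3.16680731e-03,  8.12816774e-06,
       -3.85903776e-04,  4.11082525e-04]), 'tau': array([-1.20479686e-03, -3.72635436e+01,  2.52638590e+01,  1.23961389e-02,
       -1.50222995e-04,  1.87143975e-06]), 'eef_pos': array([ 0.19212112, -0.46108925,  0.2306081 ]), 'tool_rot': array([ 9.80586144e-01,  1.96087098e-01, -1.49142405e-04, -8.00888825e-04]), 'ft_force': array([-0.85398372, -0.79674516,  0.99057327]), 'ft_torque': array([-0.01220678, -0.00372434, -0.01345848]), 'grasp_force': 0.0, 'grip_width': 0.0855477205348058} 0.0187
```

View pics/a_scene.png

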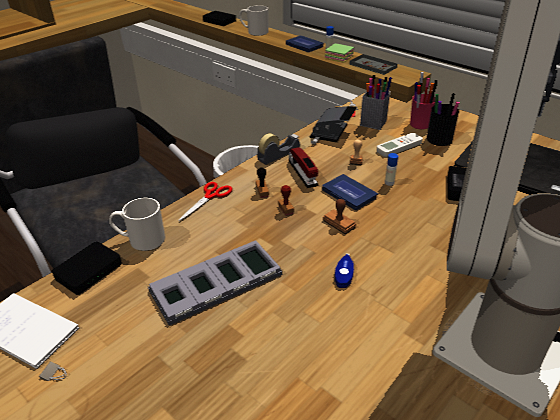

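View pics/a_side.png

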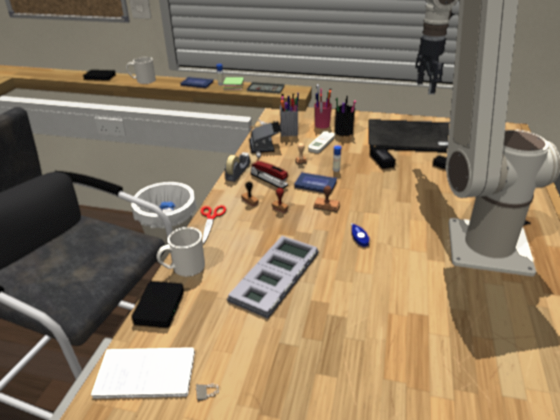

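The scene view shows black (262,180), red (286,200), wide (340,215) and short (357,150), with the glue stick at (391,170). The rack wells run from small (175,294) to wide (257,257). The side view agrees. Next I'll work out rough positions.

```bash
cat > h.py <<'E'
from workcell import bot, camrig, ticket, readout
import numpy as np, cv2
from scipy.spatial.transform import Rotation as Ro
def ray(c,uv,fish=False):
    uv=np.atleast_2d(uv).astype(float); K=c['mtx']
    p=(uv-K[:2,2])/K[0,0]
    if fish:
        r=np.linalg.norm(p,axis=1,keepdims=True)+1e-12
        d=np.hstack([p/r*np.sin(r),np.cos(r)])
    else: d=np.hstack([p,np.ones((len(p),1))])
    return -c['R'].T@c['t'], d@c['R']
def plane(c,uv,z,fish=False):
    o,d=ray(c,uv,fish); return o+d*((z-o[2])/d[:,2:])
def proj(c,X):   # fisheye
    p=np.atleast_2d(X)@c['R'].T+c['t']; r=np.hypot(p[:,0],p[:,1]); th=np.arctan2(r,p[:,2])
    return p[:,:2]/r[:,None]*th[:,None]*c['mtx'][0,0]+c['mtx'][:2,2]
def go(X,yaw=None,o=None):
    """tool-frame shift to put TCP at X; tool-down with tool y along world yaw"""
    o=o or readout.get_obs(); R=Ro.from_quat(o['tool_rot'])
    d=R.inv().apply(np.array(X)-o['eef_pos'])
    ya=R.apply([0,1,0]); cur=np.arctan2(ya[1],ya[0])
    rv=np.zeros(3)
    if yaw is not None:
        dy=(yaw-cur+np.pi/2)%np.pi-np.pi/2
        y=np.array([np.cos(cur+dy),np.sin(cur+dy),0]);z=np.array([0,0,-1.]);x=np.cross(y,z)
        rv=(R.inv()*Ro.from_matrix(np.array([x,y,z]).T)).as_rotvec()
    return np.round(np.r_[rv,d],4),o['joint_pos'].round(2),o['clock']
E
python3 - <<'E'
from h import *
c=camrig.calibration("scene")
for n,uv,z in[("short",(357,144),.065),("red",(286,190),.065),("black",(262,172),.065),("wide",(340,204),.065),("glue",(392,155),.086),
 ("w1",(175,294),.01),("w2",(203,281),.01),("w3",(228,269),.01),("w4",(257,257),.01)]:
    print(n,plane(c,uv,z)[0].round(3))
print(go([.45,-.05,.3]))
E
```

```text
short [ 0.557 -0.329  0.065]
red [ 0.562 -0.045  0.065]
black [ 0.658 -0.064  0.065]
wide [ 0.432 -0.084  0.065]
glue [ 0.44  -0.311  0.086]
w1 [0.544 0.314 0.01 ]
w2 [0.529 0.253 0.01 ]
w3 [0.516 0.194 0.01 ]
w4 [0.495 0.127 0.01 ]
(array([ 0.    ,  0.    ,  0.    ,  0.3961, -0.2804, -0.0689]), array([-1.18,  0.24,  0.  ,  1.34,  0.  ,  1.57]), 0.15)
```

View pics/a_wrist.png

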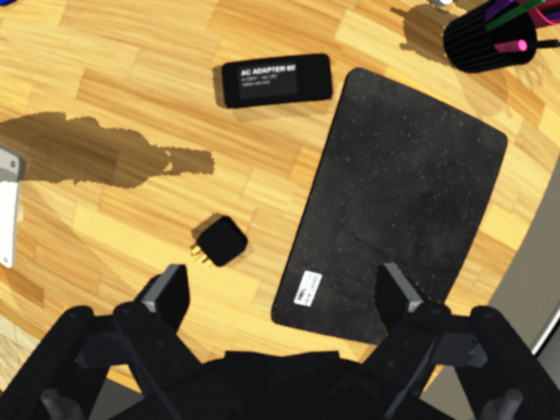

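```bash
python3 -c "
from h import *
print(go([.4,-.17,.33]))"
```

```text
(array([ 0.    ,  0.    ,  0.    ,  0.3038, -0.1889, -0.0991]), array([-1.18,  0.24,  0.  ,  1.34,  0.  ,  1.57]), 0.15)
```

>>> {"fn": "move_tool", "kwargs": {"moves": "0,0,0,0.05,-0.03,-0.017,0.085 | 0,0,0,0.1,-0.06,-0.033,0.085 | 0,0,0,0.15,-0.095,-0.05,0.085 | 0,0,0,0.2,-0.125,-0.067,0.085 | 0,0,0,0.25,-0.157,-0.083,0.085 | 0,0,0,0.304,-0.189,-0.099,0.085 | 0,0,0,0.304,-0.189,-0.099,0.085 | 0,0,0,0.304,-0.189,-0.099,0.085"}}

```text
clock: 1.15
eef_pos: [0.4, -0.17, 0.3299]
tool_rot: [0.98, 0.197, -0.001, -0.0]
ft_force: [0.4, -0.0, 0.1]
grip_width: 0.0851
grasp_force: 0.0
```

```bash
python3 - <<'E'
from h import *
import pickle
c=camrig.calibration("wrist");im=camrig.camera("wrist")[:,:,::-1]
cv2.imwrite("pics/w1.png",im);pickle.dump(c,open("w1.pkl","wb"))
print(go([.40,.12,.33]))
E
```

```text
(array([ 0.    ,  0.    ,  0.    ,  0.112 , -0.2681, -0.0003]), array([-0.4 ,  0.09,  0.07,  1.56, -0.  ,  2.34]), 1.2)
```

View pics/w1.png

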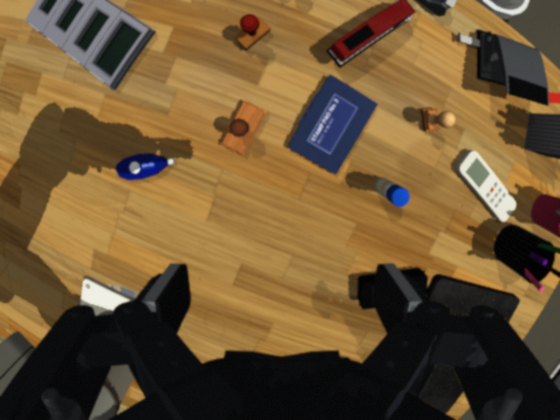

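The first wrist view shows wide at (240,127), red at (252,30), short at (437,120) and the glue stick at (397,193). The stapler and ink pad lie between them, and the rack is at top left. Next I'll look from the rack side.

>>> {"fn": "move_tool", "kwargs": {"moves": "0,0,0,0.022,-0.054,0,0.085 | 0,0,0,0.044,-0.108,0,0.085 | 0,0,0,0.067,-0.16,0,0.085 | 0,0,0,0.09,-0.214,0,0.085 | 0,0,0,0.112,-0.268,0,0.085 | 0,0,0,0.112,-0.268,0,0.085 | 0,0,0,0.112,-0.268,0,0.085"}}

```text
clock: 2.08
eef_pos: [0.4004, 0.1189, 0.3299]
tool_rot: [0.981, 0.195, -0.001, 0.0]
ft_force: [-0.5, -0.5, 0.6]
grip_width: 0.085
grasp_force: 0.0
```

```bash
python3 - <<'E'
from h import *
import pickle
c=camrig.calibration("wrist");im=camrig.camera("wrist")[:,:,::-1]
cv2.imwrite("pics/w2.png",im);pickle.dump(c,open("w2.pkl","wb"))
E
```

```text
(no output)
```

View pics/w2.png

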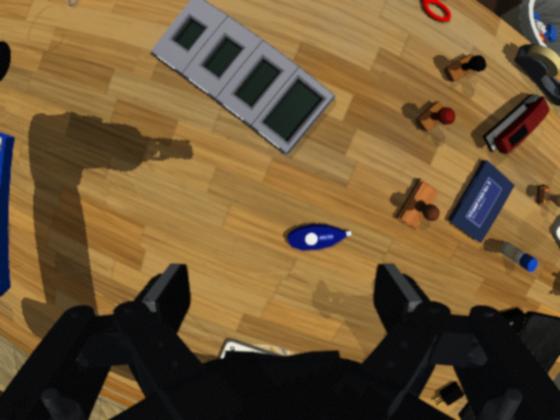

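The second view shows the rack wells at (191,33), (223,56), (257,83) and (293,109). It also shows black at (466,67), red at (436,115) and wide at (418,203). Next come enlarged crops of the stamps and a rack fit.

```bash
python3 - <<'E'
from h import *
import pickle
i1=cv2.imread("pics/w1.png");i2=cv2.imread("pics/w2.png")
f=lambda i,u,v:cv2.resize(i[v:v+50,u:u+66],None,fx=6,fy=6,interpolation=cv2.INTER_CUBIC)
a=np.vstack([np.hstack([f(i2,433,40),f(i2,400,90)]),np.hstack([f(i1,210,98),f(i1,405,94)])])
cv2.imwrite("pics/crop.png",a)
c=pickle.load(open("w2.pkl","rb"))
hsv=cv2.cvtColor(i2,cv2.COLOR_BGR2HSV)
m=((hsv[:,:,1]<60)&(hsv[:,:,2]>80)).astype(np.uint8);m[160:]=0;m[:,:130]=0;m[:,360:]=0
m=cv2.morphologyEx(m,cv2.MORPH_OPEN,np.ones((3,3)))
ct=max(cv2.findContours(m,0,1)[0],key=cv2.contourArea)
P=plane(c,ct[:,0],.021,True)[:,:2]
(cx,cy),s,ang=cv2.minAreaRect((P*1000).astype(np.float32));print("rack",cx,cy,s,ang)
dk=((hsv[:,:,2]<75)).astype(np.uint8)
fill=np.zeros_like(m);cv2.drawContours(fill,[ct],-1,1,-1)
fill=cv2.erode(fill,np.ones((7,7)))
for q in cv2.findContours(dk*fill,0,1)[0]:
    if cv2.contourArea(q)<150: continue
    P=plane(c,q[:,0],.014,True)[:,:2]
    print(cv2.minAreaRect((P*1000).astype(np.float32)))
o=readout.get_obs();print(proj(c,o['eef_pos']),-c['R'].T@c['t'])
E
```

```text
rack 515.8258056640625 229.860107421875 (253.43344116210938, 108.05320739746094) 73.80533599853516
((491.36358642578125, 139.5156707763672), (46.493080139160156, 81.017578125), 73.69437408447266)
((509.16033935546875, 200.48922729492188), (33.446044921875, 66.25690460205078), 74.09078979492188)
((526.8757934570312, 261.5776672363281), (32.99441146850586, 54.376197814941406), 73.6474838256836)
((544.603515625, 322.7618103027344), (32.63616943359375, 42.617496490478516), 73.97838592529297)
[[282.84408118 270.91213102]] [0.46287351 0.14512088 0.47255522]
```

View pics/crop.png

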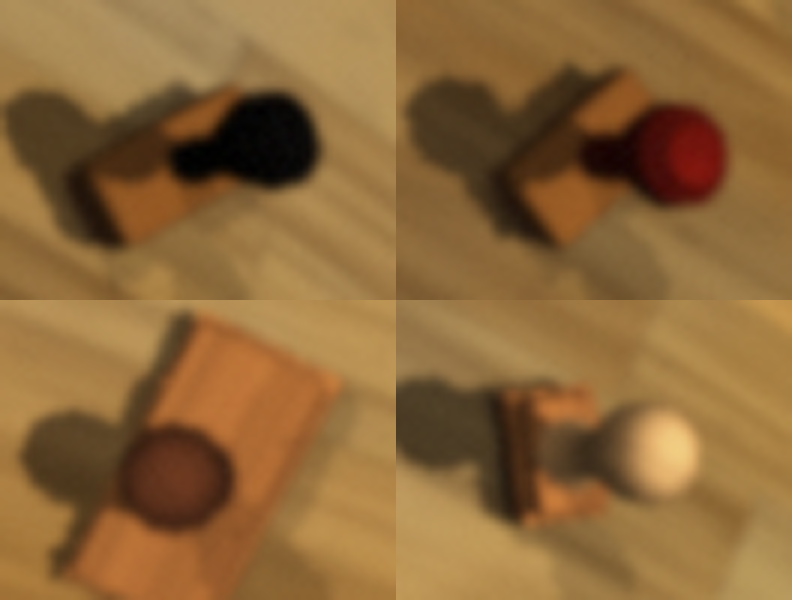

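The crops show the base tops and handle knobs clearly. I'll cast the corner rays to z=0.018 and the knob centres to z=0.058.

```bash
python3 - <<'E'
from h import *
import pickle
D={"black":("w2",(433,40),[(128,247),(85,172),(235,85)],(268,140),(58,25)),
"red":("w2",(400,90),[(166,247),(116,178),(232,70)],(284,155),(46,25)),
"wide":("w1",(210,98),[(338,85),(200,15),(70,272)],(176,177),(72,38)),
"short":("w1",(405,94),[(194,88),(137,90),(146,222)],(264,150),(34,25))}
for n,(w,of,cs,hd,s) in D.items():
    c=pickle.load(open(w+".pkl","rb"))
    P=plane(c,np.array(cs)/6+of,.018,True)[:,:2]
    H=plane(c,np.array(hd)/6+of,.058,True)[0,:2]
    a=P[0]-P[1];b=P[2]-P[1]
    print(n,"head",H.round(4),"base",((P[0]+P[2])/2).round(4),"short",np.linalg.norm(a).round(4),"long",np.linalg.norm(b).round(4),
     "longdir",np.degrees(np.arctan2(b[1],b[0])).round(1)%180,(np.degrees(np.arctan2(a[1],a[0])).round(1)+90)%180)
E
```

```text
black head [ 0.6708 -0.0721] base [ 0.6698 -0.0717] short 0.022 long 0.0571 longdir 145.9 147.8
red head [ 0.5739 -0.0558] base [ 0.5724 -0.0536] short 0.0217 long 0.044 longdir 155.8 154.7
wide head [ 0.4415 -0.0946] base [ 0.4414 -0.0957] short 0.036 long 0.0673 longdir 174.9 174.5
short head [ 0.5713 -0.348 ] base [ 0.5678 -0.3439] short 0.0163 long 0.033 longdir 29.099999999999994 30.0
```

```bash
python3 -c "
from h import *
print(go([.4415,-.095,.15],np.radians(174.7)))"
```

```text
(array([-1.0000e-04,  1.1000e-03, -1.0866e+00, -4.3500e-02,  2.1280e-01,
        1.8020e-01]), array([ 0.29,  0.05,  0.04,  1.56, -0.  ,  3.04]), 2.125)
```

The rows are not in the units I measure in: turns go in shares of 2 rad. I convert before sending: -1.087 rad / 2 = -0.5435.

>>> {"fn": "move_tool", "kwargs": {"moves": "0,0,-0.09,-0.007,0.035,0.03,0.06 | 0,0,-0.18,-0.014,0.07,0.06,0.06 | 0,0,-0.27,-0.021,0.106,0.09,0.06 | 0,0,-0.36,-0.029,0.142,0.12,0.06 | 0,0,-0.45,-0.036,0.177,0.15,0.06 | 0,0,-0.5435,-0.0435,0.213,0.18,0.06 | 0,0,-0.5435,-0.0435,0.213,0.18,0.06 | 0,0,-0.5435,-0.0435,0.213,0.18,0.06"}}

```text
clock: 3.12
eef_pos: [0.4418, -0.0944, 0.1507]
tool_rot: [0.74, 0.673, 0.0, -0.0]
ft_force: [0.3, 1.7, 0.8]
grip_width: 0.06
grasp_force: 0.0
```

```bash
python3 - <<'E'
from h import *
import pickle
print(go([.4415,-.095,.034],np.radians(174.7)))
c=camrig.calibration("wrist");im=camrig.camera("wrist")[:,:,::-1]
cv2.imwrite("pics/w3.png",im);pickle.dump(c,open("w3.pkl","wb"))
print(proj(c,[.4415,-.095,.058]))
E
```

```text
(array([-1.000e-04, -3.000e-04, -1.400e-03, -7.000e-04, -2.000e-04,
        1.167e-01]), array([-0.21,  0.2 , -0.26,  1.11,  0.  ,  1.45]), 3.125)
[[281.40286875 218.9437756 ]]
```

View pics/w3.png

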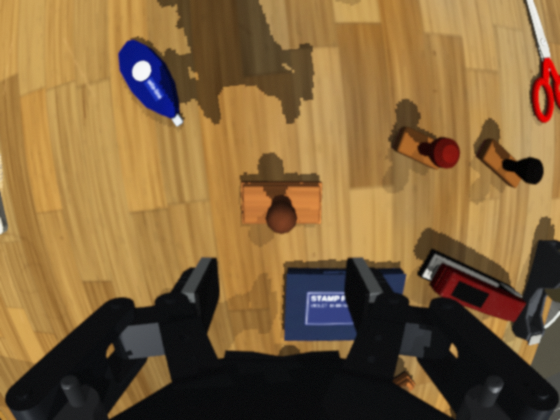

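The knob is at (281,218), exactly as predicted, and the base edges are level in the image. I'll descend, grip and lift.

>>> {"fn": "move_tool", "kwargs": {"moves": "0,0,0,0,0,0.05,0.06 | 0,0,0,0,0,0.1,0.06 | 0,0,0,-0.0005,0,0.117,0.06 | 0,0,0,-0.0005,0,0.117,0.06 | 0,0,0,-0.0005,0,0.117,0 | 0,0,0,-0.0005,0,0.117,0 | 0,0,0,-0.0005,0,0.117,0 | 0,0,0,-0.0005,0,0.117,0"}}

```text
clock: 4.18
eef_pos: [0.4438, -0.0937, 0.035]
tool_rot: [0.738, 0.675, 0.001, 0.001]
ft_force: [-0.7, 0.5, 7.9]
grip_width: 0.0227
grasp_force: 58.7
```

```bash
python3 -c "
from h import *
w=np.array([.4911,.1396]);g=np.radians(163.8)
print(go([.4418,-.095,.14]));print(go([*w,.14],g))"
```

```text
(array([ 0.    ,  0.    ,  0.    , -0.0015, -0.0015, -0.105 ]), array([-0.21,  0.34, -0.43,  0.8 ,  0.  ,  1.45]), 4.175)
(array([ 0.0036, -0.0003,  0.1938,  0.2366,  0.0268, -0.1049]), array([-0.21,  0.34, -0.43,  0.8 ,  0.  ,  1.45]), 4.175)
```

Converted, 0.194 rad / 2 = 0.097.

>>> {"fn": "move_tool", "kwargs": {"moves": "0,0,0,0,0,-0.05,0 | 0,0,0,0,0,-0.1,0 | 0,0,0.025,0.06,0.007,-0.105,0 | 0,0,0.05,0.12,0.014,-0.105,0 | 0,0,0.075,0.18,0.02,-0.105,0 | 0,0,0.097,0.237,0.027,-0.105,0 | 0,0,0.097,0.237,0.027,-0.105,0 | 0,0,0.097,0.237,0.027,-0.105,0"}}

```text
clock: 5.18
eef_pos: [0.4898, 0.1401, 0.1383]
tool_rot: [0.799, 0.601, -0.0, 0.0]
ft_force: [0.1, -0.2, -0.8]
grip_width: 0.0223
grasp_force: 59.2
```

```bash
python3 - <<'E'
from h import *
import pickle
c=camrig.calibration("wrist");im=camrig.camera("wrist")[:,:,::-1]
cv2.imwrite("pics/w4.png",im);pickle.dump(c,open("w4.pkl","wb"))
E
```

```text
(no output)
```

View pics/w4.png

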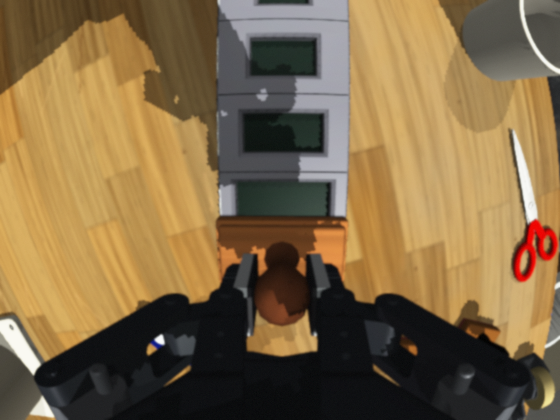

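The held wide stamp sits square in the view, with its base front edge on row ~226 spanning columns 219–346. The rack row runs vertically above it. I'll measure the base offset and refine the wells from this view.

```bash
cat > wells.py <<'E'
from h import *
def wells(im,c,z=.018,top=215):
    hsv=cv2.cvtColor(im,cv2.COLOR_BGR2HSV)
    m=((hsv[:,:,2]<80)&(hsv[:,:,1]>25)).astype(np.uint8);m[top:]=0;m[:,:210]=0;m[:,355:]=0
    for q in cv2.findContours(m,0,1)[0]:
        if cv2.contourArea(q)<600: continue
        P=plane(c,q[:,0],z,True)[:,:2]
        (x,y),s,a=cv2.minAreaRect((P*1000).astype(np.float32))
        print("well",round(x,1),round(y,1),np.round(s,1),round(a,1),cv2.boundingRect(q))
E
python3 - <<'E'
from wells import *
import pickle
c=pickle.load(open("w4.pkl","rb"));im=cv2.imread("pics/w4.png")
wells(im,c)
P=plane(c,[(219,226),(346,226)],.1213,True)[:,:2]
t=np.array([.4911,.1396]);o=readout.get_obs();print(o['eef_pos'])
R=Ro.from_quat(o['tool_rot'])
for p in P: print(R.inv().apply(np.r_[p,.12]-o['eef_pos'])[:2])
print(go([.4911,.1396,.044],np.radians(163.8)))
E
```

```text
well 493.1 149.0 [28.2 76.8] 73.7 (237, 181, 93, 34)
well 507.8 200.8 [33.  63.9] 71.8 (243, 111, 80, 42)
well 524.8 260.1 [30.5 53.4] 75.5 (249, 39, 67, 37)
[0.48974686 0.13938682 0.13828683]
[ 0.01809224 -0.0329525 ]
[0.01816058 0.03330355]
(array([-0.0004,  0.0007, -0.0007,  0.0007,  0.0013,  0.0943]), array([ 0.28,  0.32, -0.14,  1.11, -0.  ,  2.13]), 5.225)
```

>>> {"fn": "move_tool", "kwargs": {"moves": "0,0,0,0.0005,0.0008,0.04,0 | 0,0,0,0.0005,0.0008,0.07,0 | 0,0,0,0.0005,0.0008,0.08,0 | 0,0,0,0.0005,0.0008,0.086,0 | 0,0,0,0.0005,0.0008,0.091,0 | 0,0,0,0.0005,0.0008,0.091,0"}}

```text
clock: 5.98
eef_pos: [0.4915, 0.1404, 0.0478]
tool_rot: [0.8, 0.6, 0.0, 0.0]
ft_force: [0.5, -0.1, -1.3]
grip_width: 0.0227
grasp_force: 59.1
```

>>> {"fn": "move_tool", "kwargs": {"moves": "0,0,0,0,0,0.002,0 | 0,0,0,0,0,0.0035,0 | 0,0,0,0,0,0.005,0 | 0,0,0,0,0,0.005,0"}}

```text
clock: 6.48
eef_pos: [0.4911, 0.1404, 0.0422]
tool_rot: [0.8, 0.6, -0.0, -0.0]
ft_force: [-0.3, -0.0, -1.5]
grip_width: 0.0224
grasp_force: 59.3
```

>>> {"fn": "move_tool", "kwargs": {"moves": "0,0,0,0,0,0.001,0 | 0,0,0,0,0,0.001,0"}}

```text
clock: 6.72
eef_pos: [0.4911, 0.1404, 0.0421]
tool_rot: [0.8, 0.6, 0.0, -0.0]
ft_force: [-2.3, 0.2, 4.3]
grip_width: 0.0224
grasp_force: 60.2
```

Contact came at TCP z=0.042, so the stamp is on the felt. I'll release it and go to red.

>>> {"fn": "move_tool", "kwargs": {"moves": "0,0,0,0,0,0,0.05 | 0,0,0,0,0,0,0.05 | 0,0,0,0,0,0,0.05 | 0,0,0,0,0,-0.05,0.05 | 0,0,0,0,0,-0.1,0.06 | 0,0,0,0,0,-0.11,0.06"}}

```text
clock: 7.48
eef_pos: [0.4937, 0.1411, 0.1551]
tool_rot: [0.8, 0.6, 0.003, 0.001]
ft_force: [0.3, -0.2, -0.0]
grip_width: 0.0599
grasp_force: 0.0
```

```bash
python3 -c "
from h import *
print(go([.573,-.055,.15],np.radians(155.5)))"
```

```text
(array([ 0.006 , -0.0044,  0.1446, -0.1662,  0.1309,  0.0053]), array([ 0.28,  0.31, -0.11,  1.15, -0.  ,  2.13]), 7.475)
```

Converted, 0.145 rad / 2 = 0.0725.

>>> {"fn": "move_tool", "kwargs": {"moves": "0,0,0.02,-0.042,0.033,0,0.06 | 0,0,0.04,-0.084,0.066,0,0.06 | 0,0,0.06,-0.125,0.098,0,0.06 | 0,0,0.0725,-0.166,0.131,0,0.06 | 0,0,0.0725,-0.166,0.131,0,0.06 | 0,0,0.0725,-0.166,0.131,0,0.06"}}

```text
clock: 8.22
eef_pos: [0.5697, -0.0555, 0.1502]
tool_rot: [0.841, 0.541, -0.001, -0.001]
ft_force: [-0.4, 0.9, -0.2]
grip_width: 0.0595
grasp_force: 0.0
```

```bash
python3 - <<'E'
from h import *
import pickle
print(go([.573,-.055,.034],np.radians(155.5)))
c=camrig.calibration("wrist");im=camrig.camera("wrist")[:,:,::-1]
cv2.imwrite("pics/w5.png",im);pickle.dump(c,open("w5.pkl","wb"))
print(proj(c,[[.573,-.055,.058]]),readout.get_obs()['eef_pos'])
E
```

```text
(array([-0.0024,  0.0004, -0.0009,  0.0018,  0.0031,  0.1162]), array([-0.1 ,  0.43,  0.06,  1.2 ,  0.  ,  1.9 ]), 8.225)
[[285.80215631 215.86169656]] [ 0.56969436 -0.05483008  0.15046527]
```

View pics/w5.png

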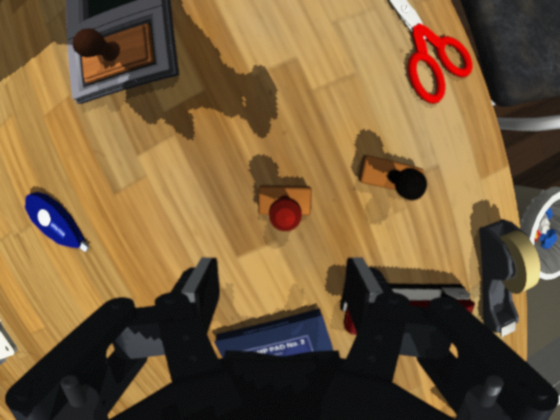

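The wide stamp sits inside its well. Red's knob is at (285,213), about 2 mm further along tool x than predicted, and its base is level. I'll grip it with that correction.

>>> {"fn": "move_tool", "kwargs": {"moves": "0,0,0,0.0035,0.003,0.05,0.06 | 0,0,0,0.0035,0.003,0.1,0.06 | 0,0,0,0.0035,0.003,0.116,0.06 | 0,0,0,0.0035,0.003,0.116,0.06 | 0,0,0,0.0035,0.003,0.116,0 | 0,0,0,0.0035,0.003,0.116,0 | 0,0,0,0.0035,0.003,0.116,0 | 0,0,0,0.0035,0.003,0.116,0"}}

```text
clock: 9.28
eef_pos: [0.5761, -0.0537, 0.0375]
tool_rot: [0.841, 0.541, 0.002, 0.001]
ft_force: [-0.5, 1.8, 6.2]
grip_width: 0.0224
grasp_force: 58.5
```

>>> {"fn": "move_tool", "kwargs": {"moves": "0,0,0,0,0,-0.05,0 | 0,0,0,0,0,-0.1,0 | 0,0,0,0,0,-0.11,0 | 0,0,0,0,0,-0.11,0"}}

```text
clock: 9.78
eef_pos: [0.5752, -0.0538, 0.1461]
tool_rot: [0.841, 0.541, 0.001, 0.001]
ft_force: [-0.2, -0.9, -0.4]
grip_width: 0.0222
grasp_force: 59.0
```

```bash
python3 -c "
from h import *
print(go([.5257,.2604,.145],np.radians(163.8)))"
```

```text
(array([ 0.002 , -0.0005, -0.1455,  0.2653, -0.1755,  0.001 ]), array([-0.09,  0.44,  0.06,  1.19, -0.  ,  1.91]), 9.775)
```

Converted, -0.1455 rad / 2 = -0.0728.

>>> {"fn": "move_tool", "kwargs": {"moves": "0,0,-0.0125,0.044,-0.029,0,0 | 0,0,-0.025,0.088,-0.058,0,0 | 0,0,-0.0375,0.132,-0.088,0,0 | 0,0,-0.05,0.177,-0.117,0,0 | 0,0,-0.0625,0.221,-0.146,0,0 | 0,0,-0.0728,0.265,-0.1755,0,0 | 0,0,-0.0728,0.265,-0.1755,0,0 | 0,0,-0.0728,0.265,-0.1755,0,0"}}

```text
clock: 10.78
eef_pos: [0.5239, 0.2596, 0.1433]
tool_rot: [0.799, 0.601, -0.002, -0.0]
ft_force: [-0.1, -1.0, -0.1]
grip_width: 0.0226
grasp_force: 59.1
```

```bash
python3 - <<'E'
from wells import *
import pickle
c=camrig.calibration("wrist");print(go([.5257,.2604,.05],np.radians(163.8)));im=camrig.camera("wrist")[:,:,::-1]
cv2.imwrite("pics/w6.png",im);pickle.dump(c,open("w6.pkl","wb"));wells(im.copy(),c)
E
```

```text
(array([-0.0025,  0.0031,  0.0007,  0.0016,  0.0017,  0.0933]), array([ 0.46,  0.46,  0.09,  1.2 , -0.  ,  2.31]), 10.775)
well 527.1 264.9 [24.4 51.4] 73.9 (254, 186, 61, 29)
well 543.6 322.2 [33.  40.8] 73.7 (259, 109, 51, 41)
```

View pics/w6.png

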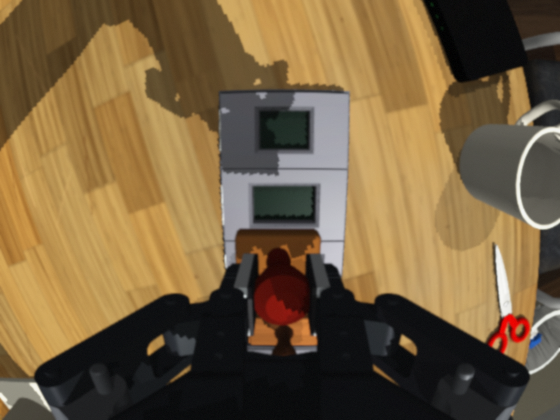

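Red is held square above its well, with its base front edge at row ~235 and the well at (284,203). I'll measure the base's sideways offset in the grip.

```bash
python3 - <<'E'
from h import *
import pickle
c=pickle.load(open("w6.pkl","rb"));im=cv2.imread("pics/w6.png")
h=cv2.cvtColor(im,cv2.COLOR_BGR2HSV)
o=readout.get_obs();R=Ro.from_quat(o['tool_rot'])
for r in (232,236,240,244,248,252):
    row=im[r].astype(int); print(r,[(u,tuple(row[u][::-1])) for u in list(range(230,244,2))+list(range(314,328,2))] if r in(240,) else "")
for r in (240,246,252):
    g=cv2.GaussianBlur(im,(3,3),0)[r,:,0].astype(int); d=np.diff(g)
    l=225+np.argmin(d[225:250]);rr=305+np.argmax(d[305:335]);print(r,l,rr)
    P=plane(c,[(l+.5,r),(rr+.5,r)],.124,True); print(R.inv().apply(P-o['eef_pos'])[:,:2])
E
```

```text
232 
236 
240 [(230, (np.int64(124), np.int64(124), np.int64(132))), (232, (np.int64(124), np.int64(124), np.int64(131))), (234, (np.int64(107), np.int64(100), np.int64(101))), (236, (np.int64(80), np.int64(53), np.int64(33))), (238, (np.int64(85), np.int64(51), np.int64(21))), (240, (np.int64(87), np.int64(51), np.int64(22))), (242, (np.int64(86), np.int64(51), np.int64(23))), (314, (np.int64(155), np.int64(94), np.int64(39))), (316, (np.int64(166), np.int64(101), np.int64(42))), (318, (np.int64(160), np.int64(97), np.int64(42))), (320, (np.int64(136), np.int64(101), np.int64(80))), (322, (np.int64(144), np.int64(142), np.int64(147))), (324, (np.int64(149), np.int64(149), np.int64(156))), (326, (np.int64(149), np.int64(149), np.int64(156)))]
244 
248 
252 
240 234 320
[[ 0.00929194 -0.0258959 ]
 [ 0.00940784  0.01992966]]
246 234 319
[[ 0.00585478 -0.02605541]
 [ 0.00598487  0.01952674]]
252 235 319
[[ 0.0023752  -0.02567454]
 [ 0.00250991  0.01966734]]
```

>>> {"fn": "move_tool", "kwargs": {"moves": "0,0,0,0.002,0.0047,0.03,0 | 0,0,0,0.002,0.0047,0.06,0 | 0,0,0,0.002,0.0047,0.076,0 | 0,0,0,0.002,0.0047,0.084,0 | 0,0,0,0.002,0.0047,0.09,0 | 0,0,0,0.002,0.0047,0.095,0 | 0,0,0,0.002,0.0047,0.095,0"}}

```text
clock: 11.7
eef_pos: [0.5302, 0.261, 0.0505]
tool_rot: [0.8, 0.601, 0.0, 0.0]
ft_force: [0.7, -0.0, 0.5]
grip_width: 0.0224
grasp_force: 59.0
```

>>> {"fn": "move_tool", "kwargs": {"moves": "0,0,0,0,0,0.001,0 | 0,0,0,0,0,0.0025,0 | 0,0,0,0,0,0.0025,0"}}

```text
clock: 12.08
eef_pos: [0.5301, 0.2609, 0.0478]
tool_rot: [0.8, 0.601, 0.0, -0.0]
ft_force: [-1.0, 0.3, -0.5]
grip_width: 0.0225
grasp_force: 59.0
```

>>> {"fn": "move_tool", "kwargs": {"moves": "0,0,0,0,0,0.001,0 | 0,0,0,0,0,0.002,0 | 0,0,0,0,0,0.003,0 | 0,0,0,0,0,0.003,0"}}

```text
clock: 12.58
eef_pos: [0.5301, 0.2609, 0.0448]
tool_rot: [0.8, 0.601, -0.0, -0.0]
ft_force: [-0.1, 0.0, -1.6]
grip_width: 0.0221
grasp_force: 59.0
```

>>> {"fn": "move_tool", "kwargs": {"moves": "0,0,0,0,0,0.001,0 | 0,0,0,0,0,0.001,0"}}

```text
clock: 12.82
eef_pos: [0.5302, 0.2612, 0.0446]
tool_rot: [0.8, 0.601, 0.0, -0.0]
ft_force: [-1.5, -0.7, 4.8]
grip_width: 0.0226
grasp_force: 59.5
```

Contact came at 0.0446, as expected. I'll release and go to black.

>>> {"fn": "move_tool", "kwargs": {"moves": "0,0,0,0,0,0,0.05 | 0,0,0,0,0,0,0.05 | 0,0,0,0,0,0,0.05 | 0,0,0,0,0,-0.05,0.05 | 0,0,0,0,0,-0.1,0.05 | 0,0,0,0,0,-0.11,0.05"}}

```text
clock: 13.58
eef_pos: [0.5326, 0.262, 0.1581]
tool_rot: [0.8, 0.6, 0.004, 0.001]
ft_force: [0.0, -0.1, 0.3]
grip_width: 0.0498
grasp_force: 0.0
```

```bash
python3 -c "
from h import *
print(go([.670,-.072,.15],np.radians(146.5)))"
```

```text
(array([ 0.0051, -0.0062,  0.3021, -0.2825,  0.2251,  0.0079]), array([ 0.46,  0.46,  0.12,  1.23, -0.  ,  2.31]), 13.575)
```

Converted, 0.302 rad / 2 = 0.151.

>>> {"fn": "move_tool", "kwargs": {"moves": "0,0,0.025,-0.047,0.037,0,0.06 | 0,0,0.05,-0.094,0.075,0,0.06 | 0,0,0.075,-0.141,0.112,0,0.06 | 0,0,0.1,-0.188,0.15,0,0.06 | 0,0,0.125,-0.235,0.188,0,0.06 | 0,0,0.151,-0.2825,0.225,0.005,0.06 | 0,0,0.151,-0.2825,0.225,0.005,0.06 | 0,0,0.151,-0.2825,0.225,0.005,0.06"}}

```text
clock: 14.58
eef_pos: [0.6667, -0.0732, 0.1473]
tool_rot: [0.881, 0.473, -0.001, -0.001]
ft_force: [-0.2, 0.6, 0.2]
grip_width: 0.0605
grasp_force: 0.0
```

```bash
python3 - <<'E'
from h import *
import pickle
print(go([.670,-.072,.034],np.radians(146.5)))
c=camrig.calibration("wrist");im=camrig.camera("wrist")[:,:,::-1]
cv2.imwrite("pics/w7.png",im);pickle.dump(c,open("w7.pkl","wb"))
print(proj(c,[[.670,-.072,.058]]),readout.get_obs()['eef_pos'])
E
```

```text
(array([-0.0026,  0.0008, -0.0004,  0.0029,  0.0024,  0.1133]), array([-0.11,  0.63,  0.38,  1.33,  0.  ,  2.05]), 14.575)
[[284.95579093 215.49221301]] [ 0.66677084 -0.07224944  0.14792099]
```

View pics/w7.png

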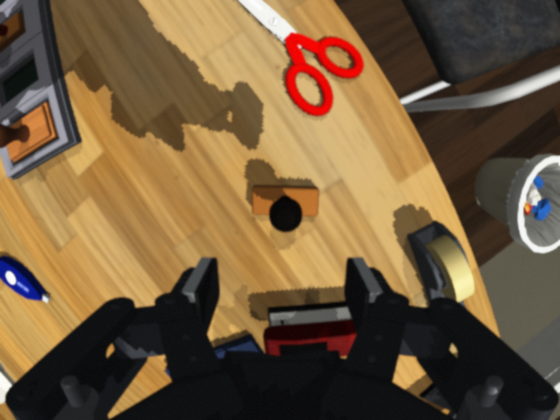

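Black's knob is at (286,213), about 2 mm further along x, and its base is level. The stapler and tape dispenser are clear of the fingers.

>>> {"fn": "move_tool", "kwargs": {"moves": "0,0,0,0.0045,0.003,0.05,0.06 | 0,0,0,0.0045,0.003,0.1,0.06 | 0,0,0,0.0045,0.003,0.113,0.06 | 0,0,0,0.0045,0.003,0.113,0.06 | 0,0,0,0.0045,0.003,0.113,0 | 0,0,0,0.0045,0.003,0.113,0 | 0,0,0,0.0045,0.003,0.113,0 | 0,0,0,0.0045,0.003,0.113,0"}}

```text
clock: 15.62
eef_pos: [0.6739, -0.071, 0.0385]
tool_rot: [0.881, 0.473, 0.002, 0.001]
ft_force: [-1.7, 1.1, 6.1]
grip_width: 0.0222
grasp_force: 58.4
```

>>> {"fn": "move_tool", "kwargs": {"moves": "0,0,0,0,0,-0.05,0 | 0,0,0,0,0,-0.1,0 | 0,0,0,0,0,-0.115,0 | 0,0,0,0,0,-0.115,0"}}

```text
clock: 16.12
eef_pos: [0.6733, -0.0713, 0.1523]
tool_rot: [0.881, 0.473, 0.001, 0.001]
ft_force: [0.1, -0.8, -1.0]
grip_width: 0.0223
grasp_force: 58.9
```

```bash
python3 -c "
from h import *
print(go([.5085,.2004,.15],np.radians(163.8)))"
```

```text
(array([ 0.003 , -0.0009, -0.302 ,  0.1356, -0.2874,  0.0017]), array([-0.11,  0.64,  0.41,  1.34, -0.  ,  2.05]), 16.125)
```

Converted, -0.302 rad / 2 = -0.151.

>>> {"fn": "move_tool", "kwargs": {"moves": "0,0,-0.025,0.0225,-0.048,0,0 | 0,0,-0.05,0.045,-0.096,0,0 | 0,0,-0.075,0.068,-0.144,0,0 | 0,0,-0.1,0.09,-0.192,0,0 | 0,0,-0.125,0.113,-0.24,0,0 | 0,0,-0.151,0.1356,-0.2874,0,0 | 0,0,-0.151,0.1356,-0.2874,0,0 | 0,0,-0.151,0.1356,-0.2874,0,0"}}

```text
clock: 17.12
eef_pos: [0.5067, 0.2002, 0.1491]
tool_rot: [0.8, 0.601, -0.002, -0.0]
ft_force: [0.6, -0.5, -0.3]
grip_width: 0.0219
grasp_force: 59.1
```

```bash
cat > off.py <<'E'
from h import *
import pickle
def off(im,c,o,ztop,rows,lr,rr):
    R=Ro.from_quat(o['tool_rot']);g=cv2.GaussianBlur(np.ascontiguousarray(im),(3,3),0)[:,:,0].astype(int)
    for r in rows:
        d=np.diff(g[r]);l=lr[0]+np.argmin(d[lr[0]:lr[1]]);q=rr[0]+np.argmax(d[rr[0]:rr[1]])
        P=R.inv().apply(plane(c,[(l+.5,r),(q+.5,r)],ztop,True)-o['eef_pos'])
        print(r,l,q,"x",P[0,0].round(4),"ycentre",P[:,1].mean().round(4),"width",np.ptp(P[:,1]).round(4))
E
python3 - <<'E'
from wells import *
from off import *
o=readout.get_obs();print(go([.5085,.2004,.05],np.radians(163.8)))
c=camrig.calibration("wrist");im=camrig.camera("wrist")[:,:,::-1]
cv2.imwrite("pics/w8.png",im);pickle.dump(c,open("w8.pkl","wb"));wells(im.copy(),c,top=250)
off(im,c,o,o['eef_pos'][2]-.0385+.018,(236,240,244,248),(215,250),(310,350))
E
```

```text
(array([-0.002 ,  0.0023,  0.0006,  0.0009,  0.0019,  0.0991]), array([ 0.38,  0.38, -0.02,  1.17, -0.  ,  2.23]), 17.125)
well 493.8 177.0 [13.7 93.6] 79.1 (225, 230, 104, 16)
well 508.4 200.9 [30.5 63.7] 73.8 (247, 187, 74, 35)
well 525.5 261.8 [32.9 52.1] 73.6 (252, 111, 63, 40)
well 543.0 320.6 [30.9 40. ] 72.1 (259, 41, 50, 36)
236 227 329 x 0.0107 ycentre -0.0018 width 0.0547
240 222 331 x 0.0084 ycentre -0.0027 width 0.0587
244 223 331 x 0.0061 ycentre -0.0024 width 0.0584
248 223 330 x 0.0038 ycentre -0.0027 width 0.0581
```

View pics/w8.png

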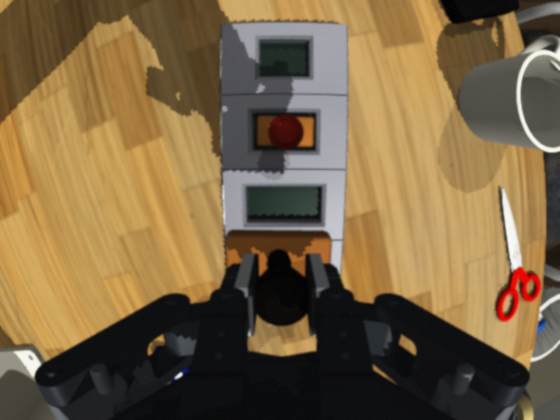

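Red is correctly seated in its well. The black base sits −2.6 mm off in tool y, so I'll correct for that and descend.

>>> {"fn": "move_tool", "kwargs": {"moves": "0,0,0,0.0018,0.0045,0.04,0 | 0,0,0,0.0018,0.0045,0.07,0 | 0,0,0,0.0018,0.0045,0.083,0 | 0,0,0,0.0018,0.0045,0.09,0 | 0,0,0,0.0018,0.0045,0.096,0 | 0,0,0,0.0018,0.0045,0.1,0 | 0,0,0,0.0018,0.0045,0.1,0"}}

```text
clock: 18.05
eef_pos: [0.5126, 0.2012, 0.0511]
tool_rot: [0.8, 0.601, 0.0, 0.0]
ft_force: [1.0, 0.4, -0.4]
grip_width: 0.0218
grasp_force: 59.1
```

>>> {"fn": "move_tool", "kwargs": {"moves": "0,0,0,0,0,0.001,0 | 0,0,0,0,0,0.0025,0 | 0,0,0,0,0,0.0025,0"}}

```text
clock: 18.42
eef_pos: [0.5124, 0.2012, 0.0483]
tool_rot: [0.8, 0.601, 0.0, -0.0]
ft_force: [-0.2, -0.3, -0.8]
grip_width: 0.0221
grasp_force: 59.1
```

>>> {"fn": "move_tool", "kwargs": {"moves": "0,0,0,0,0,0.001,0 | 0,0,0,0,0,0.0025,0 | 0,0,0,0,0,0.0025,0"}}

```text
clock: 18.8
eef_pos: [0.5124, 0.2011, 0.0458]
tool_rot: [0.8, 0.601, 0.0, -0.0]
ft_force: [-0.0, 0.0, -0.2]
grip_width: 0.0219
grasp_force: 59.1
```

>>> {"fn": "move_tool", "kwargs": {"moves": "0,0,0,0,0,0.001,0 | 0,0,0,0,0,0.001,0"}}

```text
clock: 19.05
eef_pos: [0.5125, 0.2014, 0.0456]
tool_rot: [0.8, 0.601, 0.0, -0.0]
ft_force: [-2.0, 0.1, 4.7]
grip_width: 0.022
grasp_force: 59.6
```

>>> {"fn": "move_tool", "kwargs": {"moves": "0,0,0,0,0,0,0.05 | 0,0,0,0,0,0,0.05 | 0,0,0,0,0,0,0.05 | 0,0,0,0,0,-0.05,0.05 | 0,0,0,0,0,-0.1,0.05 | 0,0,0,0,0,-0.115,0.05"}}

```text
clock: 19.8
eef_pos: [0.5145, 0.2019, 0.1635]
tool_rot: [0.8, 0.601, 0.003, 0.001]
ft_force: [0.6, 0.2, -0.1]
grip_width: 0.0498
grasp_force: 0.0
```

```bash
python3 -c "
from h import *
print(go([.5685,-.345,.16],np.radians(29.5)))"
```

```text
(array([ 0.0066, -0.0017, -0.7974, -0.5102,  0.2043,  0.0025]), array([ 0.37,  0.38,  0.01,  1.2 , -0.  ,  2.23]), 19.8)
```

The rows are not in the units I measure in: turns go in shares of 2 rad. I convert before sending: -0.797 rad / 2 = -0.3985.

>>> {"fn": "move_tool", "kwargs": {"moves": "0,0,-0.04,-0.051,0.02,0,0.06 | 0,0,-0.08,-0.102,0.04,0,0.06 | 0,0,-0.12,-0.153,0.061,0,0.06 | 0,0,-0.16,-0.204,0.082,0,0.06 | 0,0,-0.2,-0.255,0.102,0,0.06 | 0,0,-0.24,-0.306,0.123,0,0.06 | 0,0,-0.28,-0.357,0.143,0,0.06 | 0,0,-0.32,-0.408,0.163,0,0.06 | 0,0,-0.36,-0.459,0.184,0,0.06 | 0,0,-0.3985,-0.51,0.204,0.002,0.06"}}

```text
clock: 21.05
eef_pos: [0.5658, -0.3472, 0.1567]
tool_rot: [0.503, 0.864, 0.0, -0.001]
ft_force: [0.6, -0.1, 0.4]
grip_width: 0.0599
grasp_force: 0.0
```

>>> {"fn": "move_tool", "kwargs": {"moves": "0,0,0,0,0,0,0.06 | 0,0,0,0,0,0,0.06"}}

```text
clock: 21.3
eef_pos: [0.5654, -0.3452, 0.1563]
tool_rot: [0.504, 0.863, 0.0, -0.001]
ft_force: [-0.2, 0.1, 0.5]
grip_width: 0.06
grasp_force: 0.0
```

```bash
python3 - <<'E'
from h import *
import pickle
print(go([.5685,-.345,.034],np.radians(29.5)))
c=camrig.calibration("wrist");im=camrig.camera("wrist")[:,:,::-1]
cv2.imwrite("pics/w9.png",im);pickle.dump(c,open("w9.pkl","wb"))
print(proj(c,[[.5685,-.345,.058]]),readout.get_obs()['eef_pos'])
E
```

```text
(array([-0.001 , -0.0026, -0.0014, -0.0017,  0.0029,  0.1223]), array([-0.55,  0.61,  0.37,  1.34,  0.  ,  0.51]), 21.3)
[[285.42060123 218.13097778]] [ 0.56572174 -0.34453597  0.15687266]
```

View pics/w9.png

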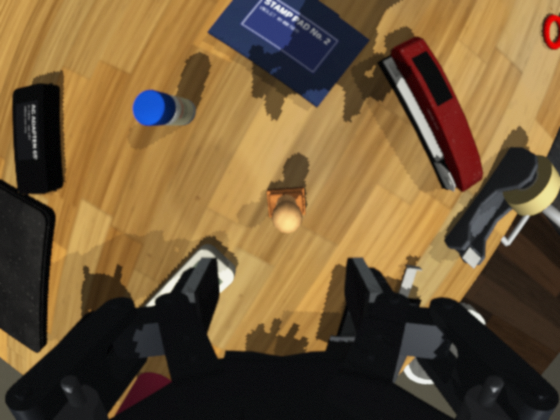

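Short's knob is at (287,217) and the glue stick is at (155,107), well clear. Before descending I'll check how far the pen cups are from the gripper.

```bash
python3 - <<'E'
from h import *
import pickle
c=pickle.load(open("w1.pkl","rb"))
for uv in[(528,130),(530,155),(543,140),(540,212),(515,90),(480,60)]:
    print(uv,[plane(c,uv,z,True)[0,:2].round(3) for z in(.05,.1)])
E
```

```text
(528, 130) [array([ 0.634, -0.497]), array([ 0.614, -0.455])]
(530, 155) [array([ 0.601, -0.52 ]), array([ 0.585, -0.476])]
(543, 140) [array([ 0.638, -0.537]), array([ 0.617, -0.49 ])]
(540, 212) [array([ 0.531, -0.598]), array([ 0.523, -0.544])]
(515, 90) [array([ 0.677, -0.444]), array([ 0.652, -0.408])]
(480, 60) [array([ 0.682, -0.366]), array([ 0.656, -0.34 ])]
```

>>> {"fn": "move_tool", "kwargs": {"moves": "0,0,0,-0.001,0.004,0.05,0.06 | 0,0,0,-0.001,0.004,0.1,0.06 | 0,0,0,-0.001,0.004,0.121,0.06 | 0,0,0,-0.001,0.004,0.121,0.06 | 0,0,0,-0.001,0.004,0.121,0 | 0,0,0,-0.001,0.004,0.121,0 | 0,0,0,-0.001,0.004,0.121,0 | 0,0,0,-0.001,0.004,0.121,0"}}

```text
clock: 22.35
eef_pos: [0.5714, -0.345, 0.0391]
tool_rot: [0.504, 0.864, 0.0, 0.002]
ft_force: [0.7, 0.7, 6.0]
grip_width: 0.0224
grasp_force: 58.7
```

>>> {"fn": "move_tool", "kwargs": {"moves": "0,0,0,0,0,-0.05,0 | 0,0,0,0,0,-0.1,0 | 0,0,0,0,0,-0.12,0 | 0,0,0,0,0,-0.12,0"}}

```text
clock: 22.85
eef_pos: [0.5713, -0.3454, 0.1595]
tool_rot: [0.504, 0.864, -0.0, 0.003]
ft_force: [-0.2, -0.2, -0.9]
grip_width: 0.0226
grasp_force: 58.9
```

```bash
python3 -c "
from h import *
print(go([.5435,.3212,.155],np.radians(163.8)))"
```

```text
(array([0.0043, 0.0034, 0.797 , 0.5941, 0.3036, 0.0025]), array([-0.54,  0.61,  0.38,  1.34, -0.  ,  0.51]), 22.85)
```

Converted, 0.797 rad / 2 = 0.3985.

>>> {"fn": "move_tool", "kwargs": {"moves": "0,0,0.04,0.053,0.027,0,0 | 0,0,0.08,0.107,0.055,0,0 | 0,0,0.12,0.16,0.082,0,0 | 0,0,0.16,0.214,0.109,0,0 | 0,0,0.2,0.267,0.137,0,0 | 0,0,0.24,0.321,0.164,0,0 | 0,0,0.28,0.374,0.191,0,0 | 0,0,0.32,0.428,0.219,0,0 | 0,0,0.36,0.481,0.246,0,0 | 0,0,0.3985,0.535,0.273,0,0"}}

```text
clock: 24.1
eef_pos: [0.5432, 0.2569, 0.1547]
tool_rot: [0.8, 0.599, -0.002, -0.0]
ft_force: [0.8, 0.3, -0.7]
grip_width: 0.0223
grasp_force: 58.9
```

```bash
python3 -c "
from h import *
print(go([.5435,.3212,.155],np.radians(163.8)))"
```

```text
(array([-0.0022,  0.0023, -0.0026,  0.0617, -0.0178, -0.0004]), array([ 0.44,  0.48,  0.16,  1.25, -0.  ,  2.3 ]), 24.1)
```

>>> {"fn": "move_tool", "kwargs": {"moves": "0,0,0,0.031,-0.009,0,0 | 0,0,0,0.06,-0.0178,0,0 | 0,0,0,0.06,-0.0178,0,0 | 0,0,0,0.06,-0.0178,0,0"}}

```text
clock: 24.6
eef_pos: [0.5433, 0.3173, 0.1551]
tool_rot: [0.8, 0.6, -0.002, 0.0]
ft_force: [-1.1, 0.8, -0.6]
grip_width: 0.0225
grasp_force: 58.9
```

```bash
python3 - <<'E'
from wells import *
from off import *
o=readout.get_obs();print(go([.5435,.3212,.05],np.radians(163.8)))
c=camrig.calibration("wrist");im=camrig.camera("wrist")[:,:,::-1]
cv2.imwrite("pics/w10.png",im);pickle.dump(c,open("w10.pkl","wb"));wells(im.copy(),c,top=250)
off(im,c,o,o['eef_pos'][2]-.0391+.018,(240,244,248,252),(225,270),(290,340))
E
```

```text
(array([-0.0019,  0.0026,  0.0002,  0.004 , -0.0007,  0.1051]), array([ 0.53,  0.54,  0.25,  1.28, -0.  ,  2.38]), 24.6)
well 543.2 321.7 [30.8 39.8] 73.8 (258, 182, 46, 35)
240 250 310 x 0.0083 ycentre -0.0008 width 0.0322
244 250 310 x 0.006 ycentre -0.0008 width 0.0324
248 250 312 x 0.0037 ycentre -0.0002 width 0.0336
252 250 312 x 0.0014 ycentre -0.0002 width 0.0337
```

View pics/w10.png

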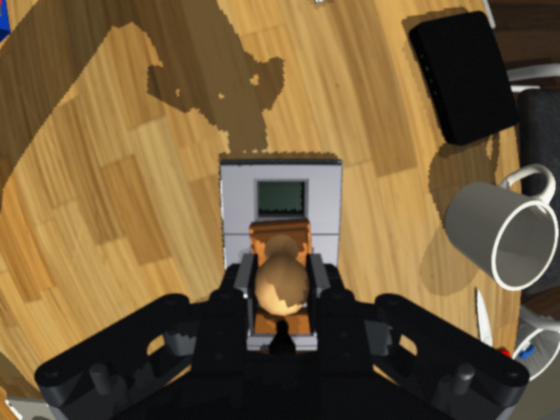

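Short is held over its well with its base turned a few degrees: the front edge runs (250,225)–(310,220). I'll correct by rz +0.05 and lower it.

Converted, 0.05 rad / 2 = 0.025.

>>> {"fn": "move_tool", "kwargs": {"moves": "0,0,0.025,0.0042,0,0.04,0 | 0,0,0.025,0.0042,0,0.07,0 | 0,0,0.025,0.0042,0,0.083,0 | 0,0,0.025,0.0042,0,0.092,0 | 0,0,0.025,0.0042,0,0.099,0 | 0,0,0.025,0.0042,0,0.105,0 | 0,0,0.025,0.0042,0,0.105,0"}}

```text
clock: 25.52
eef_pos: [0.5453, 0.3223, 0.0518]
tool_rot: [0.814, 0.58, 0.0, -0.0]
ft_force: [0.3, -0.2, -0.1]
grip_width: 0.0222
grasp_force: 58.9
```

>>> {"fn": "move_tool", "kwargs": {"moves": "0,0,0,0,0,0.001,0 | 0,0,0,0,0,0.0025,0 | 0,0,0,0,0,0.0025,0"}}

```text
clock: 25.9
eef_pos: [0.5454, 0.3223, 0.0494]
tool_rot: [0.814, 0.58, 0.0, 0.0]
ft_force: [0.2, -0.2, -0.3]
grip_width: 0.0222
grasp_force: 58.9
```

>>> {"fn": "move_tool", "kwargs": {"moves": "0,0,0,0,0,0.001,0 | 0,0,0,0,0,0.002,0 | 0,0,0,0,0,0.003,0 | 0,0,0,0,0,0.003,0"}}

```text
clock: 26.4
eef_pos: [0.5453, 0.3223, 0.0462]
tool_rot: [0.814, 0.58, 0.0, -0.0]
ft_force: [-0.0, 0.1, -0.3]
grip_width: 0.0223
grasp_force: 59.1
```

>>> {"fn": "move_tool", "kwargs": {"moves": "0,0,0,0,0,0.0012,0 | 0,0,0,0,0,0.0012,0"}}

```text
clock: 26.65
eef_pos: [0.5454, 0.3224, 0.0461]
tool_rot: [0.814, 0.58, 0.0, -0.0]
ft_force: [-2.6, -0.7, 6.2]
grip_width: 0.0224
grasp_force: 59.6
```

It's seated. I'll release, back up so the rack comes into view, and verify.

>>> {"fn": "move_tool", "kwargs": {"moves": "0,0,0,0,0,0,0.05 | 0,0,0,0,0,0,0.05 | 0,0,0,0,0,0,0.05 | 0,0,0,0,0,-0.05,0.05 | 0,0,0,0,0,-0.1,0.05 | 0,0,0,-0.05,0,-0.13,0.05 | 0,0,0,-0.1,0,-0.16,0.05 | 0,0,0,-0.15,0,-0.19,0.05 | 0,0,0,-0.19,0,-0.22,0.05 | 0,0,0,-0.19,0,-0.22,0.05"}}

```text
clock: 27.9
eef_pos: [0.4841, 0.141, 0.2683]
tool_rot: [0.815, 0.579, 0.003, 0.001]
ft_force: [0.4, 0.5, -1.2]
grip_width: 0.0501
grasp_force: 0.0
```

```bash
python3 - <<'E'
from h import *
w=camrig.camera("wrist")[:,:,::-1];s=camrig.camera("scene")[:,:,::-1]
a=cv2.resize(w[0:300,130:430],(400,400),interpolation=cv2.INTER_CUBIC)
b=cv2.resize(s[130:330,130:430],None,fx=4/3,fy=2,interpolation=cv2.INTER_CUBIC)
cv2.imwrite("pics/end.png",np.hstack([a,b]))
E
```

```text
(no output)
```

View pics/end.png

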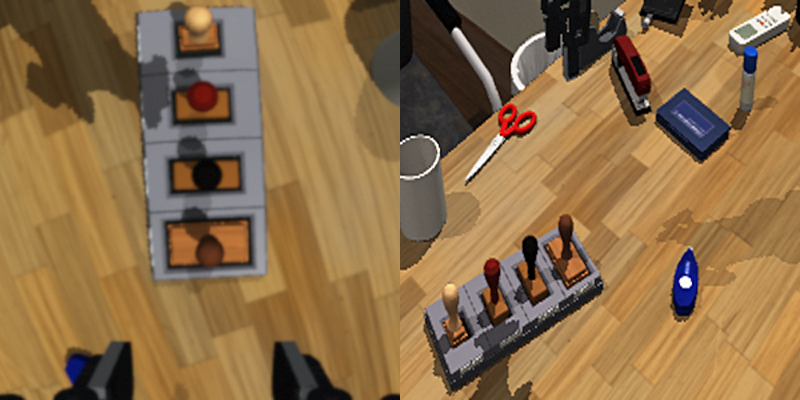

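All four stamps stand upright in their wells, and the glue stick is still standing at (748,80). I'm handing the job in.

```bash
python3 -c "
from workcell import bot, camrig, ticket, readout
print(ticket.job_done())"
```

```text
the job is handed in; nothing more can be done
None
```

All four stamps are upright in their own wells and down on the felt, the glue stick was left standing where it was, and the job was handed in at about 28 s of the 106 s limit.

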